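# Open the tall desiccator cabinet

## Task

Two small white desiccator cabinets with clear-fronted doors stand side by side on the bench. By its upright handle, swing the door of the taller cabinet open to about a right angle, so that the petri dishes inside can be reached, then let go. Leave the door of the lower cabinet shut.

Things in the scene. Friction and masses are not known exactly. Their poses are not given: they have to be found in the camera images.
- tall_handle (a point): Steel handle on the taller cabinet's door: an upright round bar, 12 mm in diameter, 105 long, its axis 42 in front of the door's face, on two posts. Origin on the bar's axis, 26 below the cabinet's top, 17 below the bar's upper end; the bar is free from there down to 27 below the origin (upper post). x points to the door's face, y along the door away from the hinge, z up; turns with the door.
- tall_hinge (a point): Point on the upright hinge line of the taller cabinet's door, at the height of the handle's origin, axes as the handle's. The hinge is at the door's right-hand edge seen from the robot; the bar's axis is 145 mm from it along the door and 60 in front of it. The cabinet is fixed, 170 wide, 140 deep, 250 high; the other is alike but 160 high, and they may change places.
- tall_door (a joint): Angle (rad) of the taller cabinet's door: 0 shut, grows as it swings out towards the robot (anticlockwise seen from above), stop at 1.75. May start up to 0.25 ajar. The door is 170 mm wide, 18 thick, has no catch, turns with light friction (1 to 2 N at the handle) and stays where it is left.
- low_door (a joint): Angle (rad) of the lower cabinet's door, made the same way: 0 shut. It starts shut and must stay shut.

How it is judged:
On the way:
1. the taller cabinet's door is drawn open, past about 26 degrees, with the fingers on its handle (value of joint tall_door above 0.45 rad and (contact force between the fingers and tall_door_c0 above 0.3 N or contact force between the fingers and tall_door_c1 above 0.3 N or contact force between the fingers and tall_door_c2 above 0.3 N)), for 0.1 s.
At the end, for the whole second after the job is handed in: the taller cabinet's door stands still, open by at least 1.2 rad (69 degrees; up to its stop at 1.75 is fine), and the lower cabinet's door is shut (within 0.15 rad) (value of joint tall_door above 1.2 rad and velocity of joint tall_door between -0.05 and 0.05 rad/s and value of joint low_door below 0.15 rad); the robot touches nothing.
It fails at once if the lower cabinet's door is pulled open (beyond 0.3 rad) (value of joint low_door above 0.3 rad).
It also fails if it takes over 37 s, if anything falls off the work surface, if the arm or the gripper's body presses on something with over 40 N, if the wrist force passes 120 N, or if a joint passes its speed limit or range.

## Robot

A 7-joint arm with a two-finger parallel gripper is mounted at the origin on a cart in front of the work surface, level with it; the furniture and walls round the work are solid. World frame = base frame: x ahead of the robot, y to its left, z up, the work surface at z = 0. Lengths are in m, angles in rad, forces in N, time in s.
With the tool pointing down it reaches from about 0.425 to 0.875 m from the base axis. Payload 4.7 kg.
Tool frame: the origin (TCP) lies midway between the tips of the shut fingers; the grasp point (between the pads) lies ctrl.grasp_offset behind it (ctrl.grasp_offset is the distance from the TCP to the grasp point, in m); z points along the fingers, y is the line along which they close (so a half turn about z gives the same grasp; the last joint's range is limited). The gripper opens to 87 mm and grips with 3 to 60 N. Pads are 19 mm wide; open, the fingers measure 117 mm over their backs; the gripper's body (75 mm by 190 mm) begins 51 mm behind the grasp point.
Start: joints at [1.262, 0.321, -0.07, 1.45, 0.023, 1.371, -0.057], TCP at [0.206, -0.616, 0.223] pointing down, gripper open.
Joint ranges: [-2.86, 2.86], [-0.3, 2.09], [-1.38, 1.24], [0.06, 2.45], [-1.56, 4.7], [0.09, 2.05], [-2.69, 2.69]. Speed limits (rad/s): [2.57, 2.57, 3.14, 3.14, 3.14, 3.14, 3.14].

## Interface

Orientations are given as a rotation vector (axis times angle).
In Python, from bench import ctrl gives the robot as it stands. The module is installed in compiled form; this text tells all that it offers.
- The arm moves only by the tool jog_arm, never from a script. Its argument "moves" is one flat list of numbers, 7 for each row, row after row: the shift along the tool's x, y, z in units of 30 cm (1.0 is 30 cm), then the turn, a rotation vector about the tool's x, y, z in units of 60 degrees (1.0 is 60 degrees), then the gripper's target within -1 to 1 (fully open at 1, half-way at 0, shut at -1). In form: [x, y, z, wx, wy, wz, fingers, x, y, z, wx, wy, wz, fingers, ...]. A call has exactly 8 rows; each row is the pose to reach, as a shift and turn from the pose commanded when the call began, along the tool's axes at that moment; what a row does not reach only later rows make up. A row lasts 1/8 s, in which the tool goes at most 62.5 mm and 10.7 degrees, less where a joint would pass 70% of its speed; a pose out of reach is approached as far as the arm can. A call with a number of a shift or a turn outside -1 to 1 is refused whole. A call with a gripper value outside its range is refused whole. The fingers move at their own pace and stop on an object; "newtons" is the grip in N (left out, the last holds). Time passes only in rows, so rows that repeat a pose let the fingers close, or fill a call up. It gives the time, the measured TCP pose, the force, the opening and the grip force at its end, in the units of the state.
- ctrl.get_state(): the state, without advancing time (a new reading comes with each control period).
- ctrl.get_image(name): name is "scene" or "top"; returns a dict with "pixels" (480x640x3 uint8, red, green, blue), "fx", "fy", "cx", "cy" (pixels), "xyz" and "rotation" of the camera in the world. Camera axes: x right, y up, looking along -z (the intrinsics and any distortion apply to the point x, -y, -z); pixel columns grow to the right and rows downward; lengths in m; the calibration is good to about 2 mm. A picture is of the moment at which its call begins. There is no depth.
- ctrl.close_job(): hands the job in; it is judged then, once.
The state is a dict: "time": time; "joint_positions": joint angles; "qd": joint speeds; "joint_torque": joint torques, N m; "position": TCP position; "tool_rot": TCP orientation; "ft_force": force on the tool from outside, world axes, zero at the start; "torque": the same for the moment, N m; "grip_width": opening from 0.0 (shut) to 1.0 (fully open); "grip_force": force on a finger pad.
Only numpy, scipy, OpenCV 4.12 (cv2) and the standard library are available. Lean on these libraries where they do the work, as an engineer would, in place of code of your own. Each camera call takes 0.05 s, during which the arm holds its last target. There are 200 camera calls.

## Working session

There is one attempt and no reset: what is moved stays moved. The work goes in short steps, Python scripts to look and compute and a tool call to move; the robot and the scene stay as the last step left them, time stands still between calls to the robot, and variables do not carry over. Pictures are saved under pics/ and viewed, at most 10 in all, crops included, and the job is handed in when it is done.

Besides the shell and the picture viewer there is one more tool, called after "Call:" in YAML: its name, and indented under it one key for each argument. jog_arm: Moves the arm, as the interface text tells. Its arguments: {"type":"object","properties":{"moves":{"type":"array"},"newtons":{"type":"number"}},"required":["moves"]}

```bash
mkdir -p pics; python3 - <<'E'
from bench import ctrl
import cv2
s=ctrl.get_state(); print({k:s[k] for k in('time','position','tool_rot','grip_width')},ctrl.grasp_offset)
for n in('scene','top'):
    i=ctrl.get_image(n); cv2.imwrite(f'pics/{n}0.png',i['pixels'][:,:,::-1]); print(n,{k:i[k] for k in i if k!='pixels'})
E
```

```text
{'time': 0.0, 'position': array([ 0.20596758, -0.61590536,  0.22145858]), 'tool_rot': array([-3.09888698e+00, -5.04628550e-01,  6.92349554e-04]), 'grip_width': 0.9994430417769163} 0.0187
scene {'fx': 451.9868740645344, 'fy': 451.9868740645344, 'cx': 324.7879356732956, 'cy': 242.6289166234952, 'xyz': array([0.04930121, 0.2786703 , 0.75473632]), 'rotation': array([ 0.49801505, -0.80306297, -1.95666546])}
top {'fx': 516.5991182503066, 'fy': 516.5991182503066, 'cx': 316.6430257481136, 'cy': 239.12771774036662, 'xyz': array([ 4.80957175e-01, -9.34691305e-04,  1.20985386e+00]), 'rotation': array([ 0.08622666, -0.06008274, -1.54174005])}
```

View pics/scene0.png

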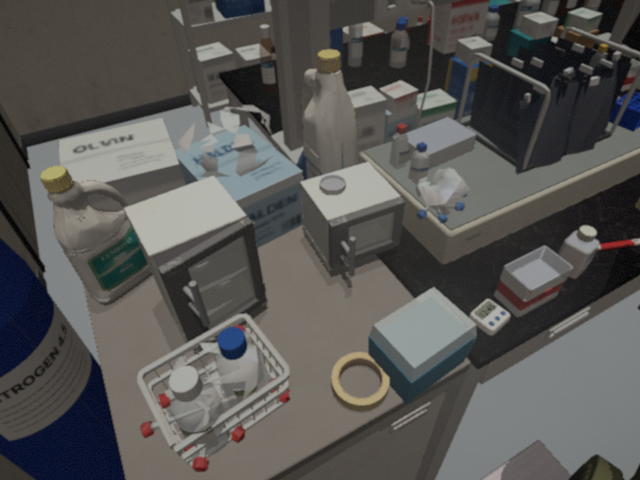

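View pics/top0.png

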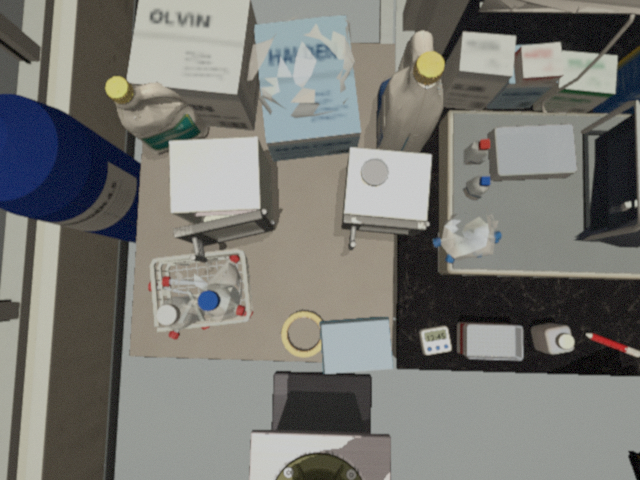

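The scene view shows the tall cabinet on the left, with its top at about (190,210) and its handle near (193,300). The lower cabinet is on the right, with its top at (350,190). In the top view the tall cabinet's roof spans columns 170–262 and rows 138–212. Its door is ajar, with the handle near (198,243) and the hinge side near (270,215). A basket with bottles stands in front, at (150–250, 250–335). I'll look closer.

```bash
python3 - <<'E'
import cv2
a=cv2.imread('pics/top0.png')[130:350,130:290]; b=cv2.imread('pics/scene0.png')[170:390,120:300]
h=lambda x:cv2.resize(x,None,fx=2.6,fy=2.6,interpolation=cv2.INTER_CUBIC)
a,b=h(a),h(b); print(a.shape,b.shape)
cv2.imwrite('pics/crop.png',cv2.hconcat([a[:,:395],b[:,:405]]))
E
```

```text
(572, 416, 3) (572, 468, 3)
```

View pics/crop.png

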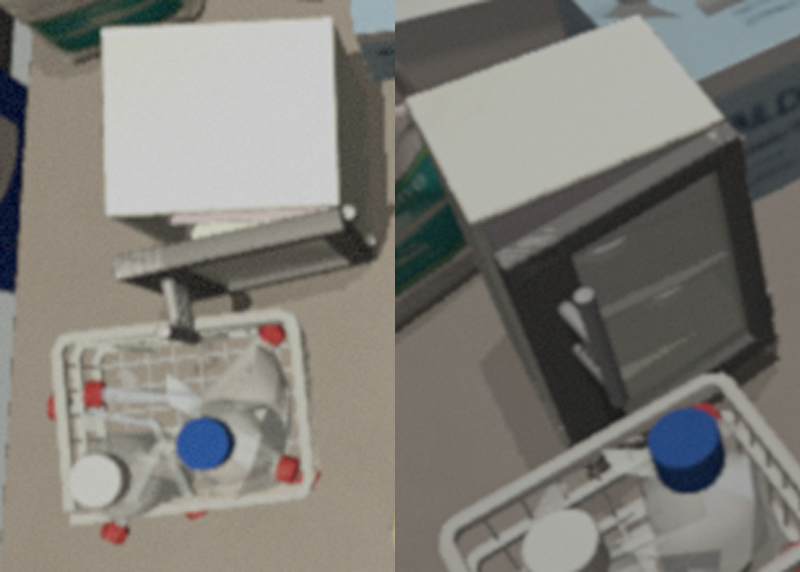

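The crop shows the tall door slightly ajar. The bar's upper end is at about scene px (192,284) and top px (195,257). The hinge pin is at about top px (264,211).

```bash
cat > h.py <<'E'
import numpy as np
from scipy.spatial.transform import Rotation as R
C={'scene':(451.987,324.788,242.629,[.04930121,.2786703,.75473632],[.49801505,-.80306297,-1.95666546]),
'top':(516.599,316.643,239.128,[.480957175,-.000934691,1.20985386],[.08622666,-.06008274,-1.54174005])}
def ray(n,u,v,z):
    f,cx,cy,p,r=C[n]; d=R.from_rotvec(r).apply([(u-cx)/f,-(v-cy)/f,-1]); p=np.array(p)
    return (p+d*(z-p[2])/d[2]).round(4)
def pix(n,P):
    f,cx,cy,p,r=C[n]; q=R.from_rotvec(r).inv().apply(np.array(P)-p); return (cx-f*q[0]/q[2]).round(1),(cy+f*q[1]/q[2]).round(1)
E
python3 - <<'E'
from h import *
t=lambda x,y,z:ray('top',130+x/2.6,130+y/2.6,z)
s=lambda x,y,z:ray('scene',120+(x-395)/2.6,170+y/2.6,z)
print('bar top scene',s(583,296,.241),'top',t(167,332,.241))
c=[t(*p,.25) for p in((103,30),(332,18),(337,208),(107,215))];print('roof top',c,[np.linalg.norm(c[i]-c[(i+1)%4]) for i in range(4)])
c=[s(*p,.25) for p in((408,98),(638,15),(722,120),(470,222))];print('roof scene',c,[np.linalg.norm(c[i]-c[(i+1)%4]) for i in range(4)])
print('door top edge TV',t(118,278,.25),t(115,262,.25),t(348,212,.25),'scene front corners',s(500,266,.25),s(740,140,.25),s(722,128,.25))
print('basket rim z.08',[t(*p,.08) for p in((55,335),(298,315),(310,495))],'caps',t(205,443,.13),t(98,480,.1),'s',s(685,435,.13))
# low cabinet
print('low roof',[ray('top',*p,.16) for p in((349,148),(432,153),(428,232),(344,224))],'low bar top',ray('scene',349,238,.151))
E
```

```text
bar top scene [0.5301 0.2491 0.241 ] top [0.5302 0.2462 0.241 ]
roof top [array([0.7502, 0.3023, 0.25  ]), array([0.7632, 0.1343, 0.25  ]), array([0.6228, 0.1251, 0.25  ]), array([0.6133, 0.2918, 0.25  ])] [np.float64(0.1685022255045909), np.float64(0.140701101630371), np.float64(0.1669704764322124), np.float64(0.13730207573084977)]
roof scene [array([0.7497, 0.3   , 0.25  ]), array([0.7606, 0.135 , 0.25  ]), array([0.6224, 0.1254, 0.25  ]), array([0.6122, 0.2914, 0.25  ])] [np.float64(0.16535963836438441), np.float64(0.13853302855276076), np.float64(0.16631307825904731), np.float64(0.1377686829435486)]
door top edge TV [0.5677 0.2813 0.25  ] [0.5793 0.2841 0.25  ] [0.6201 0.1171 0.25  ] scene front corners [0.5678 0.2847 0.25  ] [0.5985 0.1226 0.25  ] [0.6151 0.1283 0.25  ]
basket rim z.08 [array([0.5332, 0.3822, 0.08  ]), array([0.5558, 0.1769, 0.08  ]), array([0.4057, 0.1606, 0.08  ])] caps [0.4478 0.2394 0.13  ] [0.4141 0.3329 0.1   ] s [0.491  0.2212 0.13  ]
low roof [array([ 0.7707, -0.0436,  0.16  ]), array([ 0.7643, -0.2152,  0.16  ]), array([ 0.5999, -0.2084,  0.16  ]), array([ 0.6117, -0.037 ,  0.16  ])] low bar top [ 0.5757 -0.0527  0.151 ]
```

Both views agree on the bar's top: (0.530, 0.248). That is 0.154 m from the hinge at about (0.6225, 0.125), against 0.157 expected, so the door starts about 0.2 rad ajar. Next come a motion helper and a check on basket clearance.

```bash
cat >> h.py <<'E'
H=np.array([.622,.124])
def to(p0,r0,p,yaw):  # row for TCP world pos p, tool down, tool y at azimuth yaw(deg)
    y=np.array([np.cos(np.radians(yaw)),np.sin(np.radians(yaw)),0]);z=np.array([0,0,-1.])
    T=R.from_matrix(np.c_[np.cross(y,z),y,z]); r0=R.from_rotvec(r0)
    return np.r_[r0.inv().apply(np.array(p)-p0)/.3,(r0.inv()*T).as_rotvec()/np.radians(60)].round(3)
E
python3 - <<'E'
from h import *
from bench import ctrl
s=ctrl.get_state();p,r=s['position'],s['tool_rot']
t=lambda x,y,z:ray('top',130+x/2.6,130+y/2.6,z)
q=lambda x,y,z:ray('scene',120+(x-395)/2.6,170+y/2.6,z)
for n,a,b in(('cap',(205,443),(685,435)),('rim corner R',(295,317),(722,378)),('rim L',(60,337),(450,530))):
    z=min(np.arange(0,.25,.005),key=lambda z:np.linalg.norm(t(*a,z)-q(*b,z)));m=(t(*a,z)+q(*b,z))/2
    print(n,z,t(*a,z),q(*b,z),'r from hinge',np.linalg.norm(m[:2]-H))
for P,y in(([.206,-.616,.42],-71.5),([.42,-.42,.42],-45),([.5,-.15,.42],-15),([.53,.248,.32],14.6)): print(P,y,to(p,r,P,y))
E
```

```text
cap 0.19 [0.4496 0.2261 0.19  ] [0.4486 0.2267 0.19  ] r from hinge 0.20094817739904983
rim corner R 0.085 [0.5537 0.1786 0.085 ] [0.5543 0.1778 0.085 ] r from hinge 0.08695769086170582
rim L 0.085 [0.5314 0.3762 0.085 ] [0.53   0.3717 0.085 ] r from hinge 0.26610278559233463
[0.206, -0.616, 0.42] -71.5 [-0.    -0.001 -0.661 -0.002  0.    -0.   ]
[0.42, -0.42, 0.42] -45 [ 0.884 -0.394 -0.661 -0.002 -0.    -0.442]
[0.5, -0.15, 0.42] -15 [ 1.422e+00 -1.163e+00 -6.600e-01 -2.000e-03 -1.000e-03 -9.420e-01]
[0.53, 0.248, 0.32] 14.6 [ 1.938e+00 -2.389e+00 -3.240e-01 -1.000e-03 -1.000e-03 -1.435e+00]
```

```bash
python3 - <<'E'
from h import *
q=lambda x,y,z:ray('scene',120+(x-395)/2.6,170+y/2.6,z)
print('door bottom right corner at z 0,.02,.05',[q(772,350,z) for z in(0,.02,.05)])
print('door bottom left (570,440)',[q(570,440,z) for z in(0,.02,.05)])
print('bench front',ray('top',200,358,0),'left',ray('top',135,300,0))
E
```

```text
door bottom right corner at z 0,.02,.05 [array([0.6241, 0.1196, 0.    ]), array([0.6089, 0.1238, 0.02  ]), array([0.5861, 0.1301, 0.05  ])]
door bottom left (570,440) [array([0.622 , 0.2867, 0.    ]), array([0.6068, 0.2865, 0.02  ]), array([0.584 , 0.2861, 0.05  ])]
bench front [0.3111 0.2825 0.    ] left [0.4397 0.4417 0.    ]
```

Call:
jog_arm:
  moves: [0,0,-0.2,0,0,0,1,0,0,-0.4,0,0,0,1,0,0,-0.66,0,0,0,1,0.2,-0.06,-0.66,0,0,-0.1,1,0.4,-0.13,-0.66,0,0,-0.2,1,0.6,-0.23,-0.66,0,0,-0.3,1,0.75,-0.31,-0.66,0,0,-0.38,1,0.88,-0.39,-0.66,0,0,-0.44,1]

```text
time: 1.1
position: [0.4214, -0.4192, 0.4201]
tool_rot: [-2.9, -1.206, -0.0]
ft_force: [0.2, -0.2, -0.2]
grip_width: 1.001
grip_force: 0.0
```

```bash
python3 - <<'E'
from h import *
p,r=[.4214,-.4192,.4201],[-2.9,-1.206,0]
for P,y in(([.46,-.28,.42],-33),([.48,-.15,.42],-20),([.48,-.05,.42],-7)): print(P,y,to(p,r,P,y))
E
```

```text
[0.46, -0.28, 0.42] -33 [ 0.42  -0.236  0.001 -0.001 -0.    -0.197]
[0.48, -0.15, 0.42] -20 [ 0.774 -0.494  0.001 -0.001 -0.    -0.414]
[0.48, -0.05, 0.42] -7 [ 1.01e+00 -7.29e-01  1.00e-03 -1.00e-03 -1.00e-03 -6.31e-01]
```

Call:
jog_arm:
  moves: [0.15,-0.08,0,0,0,-0.07,-0.1,0.3,-0.17,0,0,0,-0.14,-0.1,0.45,-0.26,0,0,0,-0.22,-0.1,0.6,-0.37,0,0,0,-0.32,-0.1,0.75,-0.48,0,0,0,-0.41,-0.1,0.87,-0.6,0,0,0,-0.52,-0.1,1,-0.72,0,0,0,-0.63,-0.1,1,-0.72,0,0,0,-0.63,-0.1]

```text
time: 2.1
position: [0.4794, -0.0514, 0.421]
tool_rot: [2.348, 2.087, 0.001]
ft_force: [0.3, -1.2, 0.4]
grip_width: 0.456
grip_force: 0.0
```

```bash
python3 - <<'E'
from h import *
from bench import ctrl
s=ctrl.get_state();p,r=s['position'],s['tool_rot']; print(p,s['grip_width'],s['joint_positions'])
for P,y in(([.51,.1,.38],5),([.53,.248,.30],14.6)): print(P,y,to(p,r,P,y))
E
```

```text
[ 0.47943919 -0.05140598  0.4209926 ] 0.456009373291184 [ 0.66371169 -0.04505735 -0.57928276  1.46650399 -0.02524034  1.71192025
 -0.03638837]
[0.51, 0.1, 0.38] 5 [ 0.513  0.042  0.137  0.001 -0.    -0.196]
[0.53, 0.248, 0.3] 14.6 [ 1.011e+00  5.000e-02  4.040e-01  1.000e-03 -0.000e+00 -3.560e-01]
```

Call:
jog_arm:
  moves: [0.17,0.02,0.06,0,0,-0.06,-0.1,0.34,0.03,0.1,0,0,-0.13,-0.1,0.51,0.04,0.14,0,0,-0.2,-0.1,0.68,0.045,0.22,0,0,-0.25,-0.1,0.85,0.05,0.3,0,0,-0.31,-0.1,1,0.05,0.36,0,0,-0.35,-0.1,1,0.05,0.4,0,0,-0.35,-0.1,1,0.05,0.4,0,0,-0.35,-0.1]

```text
time: 3.1
position: [0.5326, 0.2368, 0.299]
tool_rot: [-1.943, -2.468, 0.005]
ft_force: [1.2, 0.7, 0.2]
grip_width: 0.452
grip_force: 0.0
```

```bash
python3 - <<'E'
from h import *
from bench import ctrl
import cv2
s=ctrl.get_state();p,r=s['position'],s['tool_rot']; print(p,r,s['grip_width'],s['joint_positions'])
for P,y in(([.53,.248,.208],14.6),): print(P,y,to(p,r,P,y))
a=ctrl.get_image('top')['pixels'][150:350,120:320,::-1];b=ctrl.get_image('scene')['pixels'][150:350,100:300,::-1]
cv2.imwrite('pics/c2.png',cv2.resize(cv2.hconcat([a,b]),None,fx=2,fy=2,interpolation=cv2.INTER_CUBIC))
E
```

```text
[0.53260524 0.23677436 0.2990166 ] [-1.94263284 -2.46802084  0.0047574 ] 0.45176283409677603 [ 0.26431185  0.24737304 -0.87254201  1.47609904  0.18926169  1.50883081
 -0.368306  ]
[0.53, 0.248, 0.208] 14.6 [ 0.039  0.001  0.303 -0.003  0.001 -0.017]
```

View pics/c2.png

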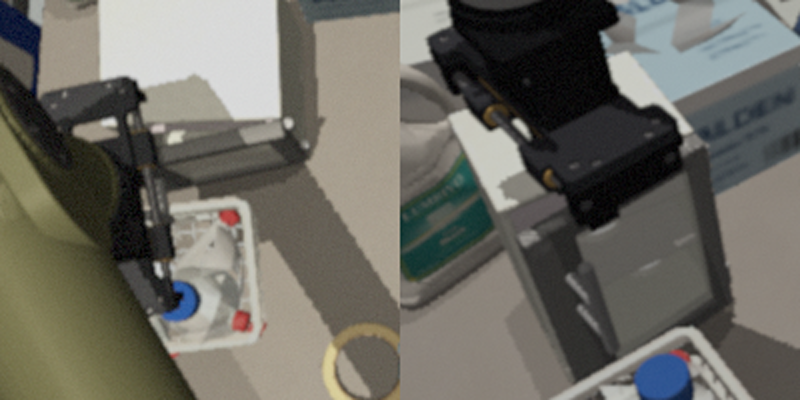

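The gripper is above the bar, its fingers straddling it in front of and behind it. The right half shows the bar directly below at about (590,290). Next I descend with the fingers part open.

Call:
jog_arm:
  moves: [0.02,0,0.06,0,0,0,-0.1,0.02,0,0.12,0,0,0,-0.1,0.02,0,0.18,0,0,0,-0.1,0.02,0,0.24,0,0,0,-0.1,0.02,0,0.3,0,0,0,-0.1,0.02,0,0.3,0,0,0,-0.1,0.02,0,0.3,0,0,0,-0.1,0.02,0,0.3,0,0,0,-0.1]

```text
time: 4.2
position: [0.5315, 0.2449, 0.2113]
tool_rot: [1.94, 2.47, 0.002]
ft_force: [-0.4, -0.4, 0.2]
grip_width: 0.452
grip_force: 0.0
```

Call:
jog_arm:
  moves: [0,0,0,0,0,0,-1,0,0,0,0,0,0,-1,0,0,0,0,0,0,-1,0,0,0,0,0,0,-1,0,0,0,0,0,0,-1,0,0,0,0,0,0,-1,0,0,0,0,0,0,-1,0,0,0,0,0,0,-1]
  newtons: 15

```text
time: 5.2
position: [0.5315, 0.244, 0.2106]
tool_rot: [1.941, 2.469, -0.0]
ft_force: [2.5, -1.8, 0.5]
grip_width: 0.131
grip_force: 15.0
```

```bash
python3 - <<'E'
from h import *
from bench import ctrl
s=ctrl.get_state();p,r=s['position'],s['tool_rot']; print(p,s['grip_width']*87,s['grip_force'],s['ft_force'])
d=p[:2]-H; print('radius',np.linalg.norm(d),'door',np.degrees(np.arctan2(d[1],d[0]))-22.5-93.3)
y0=np.degrees(np.arctan2(*R.from_rotvec(r).apply([0,1,0])[1::-1]));print(y0)
c,S=R.from_euler('z',0),0
for a in range(5,76,5):
    q=R.from_euler('z',a,degrees=True).apply([*d,0])[:2]+H
    print(a,to(p,r,[*q,p[2]],y0+a))
E
```

```text
[0.53152865 0.24403626 0.21062772] 11.36580416113014 14.999972025398165 [ 2.50400979 -1.76609074  0.50630813]
radius 0.15031223122251763 door 11.205339276063626
13.665555063209897
5 [-0.019 -0.039 -0.     0.     0.001 -0.083]
10 [-0.041 -0.077 -0.     0.     0.001 -0.167]
15 [-0.067 -0.112 -0.     0.     0.001 -0.25 ]
20 [-0.096 -0.145 -0.     0.     0.001 -0.333]
25 [-0.127 -0.176 -0.     0.     0.001 -0.417]
30 [-0.161 -0.203  0.     0.     0.001 -0.5  ]
35 [-0.197 -0.228  0.     0.     0.001 -0.583]
40 [-0.235 -0.249  0.     0.     0.001 -0.667]
45 [-0.275 -0.267  0.     0.     0.001 -0.75 ]
50 [-0.316 -0.282  0.     0.     0.001 -0.833]
55 [-0.359 -0.292  0.     0.     0.001 -0.917]
60 [-0.402 -0.299  0.     0.     0.001 -1.   ]
65 [-4.460e-01 -3.020e-01  0.000e+00  0.000e+00  1.000e-03 -1.083e+00]
70 [-4.890e-01 -3.020e-01  0.000e+00  0.000e+00  1.000e-03 -1.167e+00]
75 [-5.33e-01 -2.97e-01  0.00e+00  0.00e+00  1.00e-03 -1.25e+00]
```

Call:
jog_arm:
  moves: [-0.01,-0.02,0,0,0,-0.042,-1,-0.019,-0.039,0,0,0,-0.083,-1,-0.03,-0.058,0,0,0,-0.125,-1,-0.041,-0.077,0,0,0,-0.167,-1,-0.054,-0.095,0,0,0,-0.208,-1,-0.067,-0.112,0,0,0,-0.25,-1,-0.082,-0.129,0,0,0,-0.292,-1,-0.096,-0.145,0,0,0,-0.333,-1]

```text
time: 6.2
position: [0.4968, 0.2052, 0.2106]
tool_rot: [1.481, 2.768, 0.001]
ft_force: [5.1, -2.1, -1.1]
grip_width: 0.136
grip_force: 15.0
```

```bash
python3 - <<'E'
from h import *
from bench import ctrl
import cv2
s=ctrl.get_state();print(s['position'],s['grip_width']*87,s['ft_force'],s['joint_positions'].round(2))
a=ctrl.get_image('top')['pixels'][150:350,120:320,::-1];b=ctrl.get_image('scene')['pixels'][200:400,120:320,::-1]
cv2.imwrite('pics/c3.png',cv2.resize(cv2.hconcat([a,b]),None,fx=2,fy=2,interpolation=cv2.INTER_CUBIC))
E
```

```text
[0.49683827 0.2052273  0.21064249] 11.799649074497408 [ 5.07700526 -2.09950201 -1.06081891] [ 0.4   0.17 -0.92  1.72  0.14  1.31  0.04]
```

View pics/c3.png

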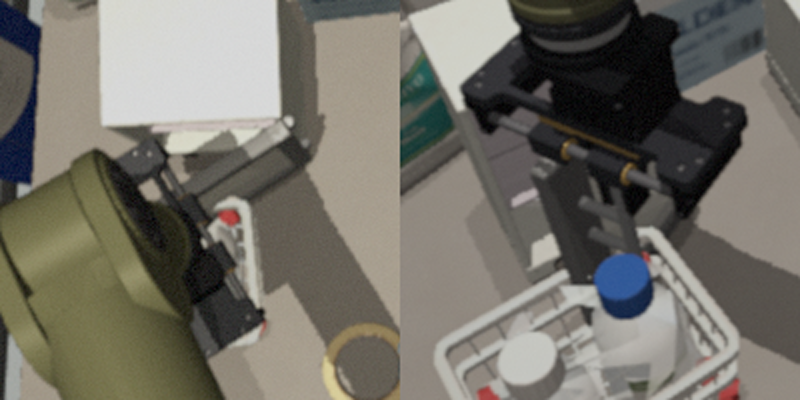

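The door follows to about 31°, with about 5 N on the wrist. In the right half, the basket still stands in front of the door and is upright. By symmetry, the same rows give the next 20°.

Call:
jog_arm:
  moves: [-0.01,-0.02,0,0,0,-0.042,-1,-0.019,-0.039,0,0,0,-0.083,-1,-0.03,-0.058,0,0,0,-0.125,-1,-0.041,-0.077,0,0,0,-0.167,-1,-0.054,-0.095,0,0,0,-0.208,-1,-0.067,-0.112,0,0,0,-0.25,-1,-0.082,-0.129,0,0,0,-0.292,-1,-0.096,-0.145,0,0,0,-0.333,-1]

```text
time: 7.3
position: [0.4776, 0.1577, 0.2107]
tool_rot: [0.978, 2.981, 0.003]
ft_force: [8.8, -1.3, -5.3]
grip_width: 0.132
grip_force: 15.0
```

```bash
python3 - <<'E'
from h import *
from bench import ctrl
import cv2
s=ctrl.get_state();print(s['position'],s['grip_width']*87,s['ft_force'],s['joint_positions'].round(2))
d=s['position'][:2]-H; print(np.linalg.norm(d),np.degrees(np.arctan2(d[1],d[0]))%360-115.8)
a=ctrl.get_image('top')['pixels'][150:350,120:320,::-1];b=ctrl.get_image('scene')['pixels'][200:400,120:320,::-1]
cv2.imwrite('pics/c4.png',cv2.resize(cv2.hconcat([a,b]),None,fx=2,fy=2,interpolation=cv2.INTER_CUBIC))
E
```

```text
[0.47755335 0.15770784 0.21066951] 11.443625157656715 [ 8.81790641 -1.31986812 -5.31319428] [ 0.53  0.06 -0.93  1.8   0.05  1.3   0.53]
0.14832751745952066 51.06461570648757
```

View pics/c4.png

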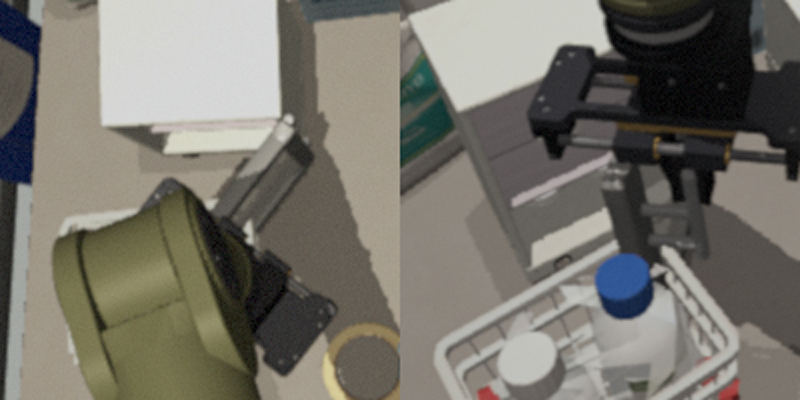

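The door is now about 51° open and the basket has not moved (blue cap still at the same spot, crop (625,290)). Forces are modest. I'll ease the grip and continue.

Call:
jog_arm:
  moves: [-0.01,-0.02,0,0,0,-0.042,-1,-0.019,-0.039,0,0,0,-0.083,-1,-0.03,-0.058,0,0,0,-0.125,-1,-0.041,-0.077,0,0,0,-0.167,-1,-0.054,-0.095,0,0,0,-0.208,-1,-0.067,-0.112,0,0,0,-0.25,-1,-0.082,-0.129,0,0,0,-0.292,-1,-0.096,-0.145,0,0,0,-0.333,-1]
  newtons: 8

```text
time: 8.4
position: [0.475, 0.1075, 0.2107]
tool_rot: [0.443, 3.105, 0.006]
ft_force: [9.1, 2.0, -5.0]
grip_width: 0.132
grip_force: 8.0
```

Call:
jog_arm:
  moves: [-0.01,-0.02,0,0,0,-0.042,-1,-0.019,-0.039,0,0,0,-0.083,-1,-0.03,-0.058,0,0,0,-0.125,-1,-0.041,-0.077,0,0,0,-0.167,-1,-0.054,-0.095,0,0,0,-0.208,-1,-0.067,-0.112,0,0,0,-0.25,-1,-0.067,-0.112,0,0,0,-0.25,-1,-0.067,-0.112,0,0,0,-0.25,-1]

```text
time: 9.4
position: [0.4843, 0.07, 0.2107]
tool_rot: [0.036, 3.137, 0.004]
ft_force: [6.7, 1.8, -3.9]
grip_width: 0.136
grip_force: 8.0
```

```bash
python3 - <<'E'
from h import *
from bench import ctrl
import cv2
s=ctrl.get_state();print(s['position'],s['grip_width']*87,s['ft_force'],s['joint_positions'].round(2))
d=s['position'][:2]-H; print(np.linalg.norm(d),np.degrees(np.arctan2(d[1],d[0]))%360-115.8)
a=ctrl.get_image('top')['pixels'][150:350,120:320,::-1];b=ctrl.get_image('scene')['pixels'][200:400,120:320,::-1]
cv2.imwrite('pics/c5.png',cv2.resize(cv2.hconcat([a,b]),None,fx=2,fy=2,interpolation=cv2.INTER_CUBIC))
E
```

```text
[0.48425216 0.06995935 0.21067434] 11.815465682248856 [ 6.72419844  1.77793563 -3.91656512] [ 0.65  0.01 -0.84  1.83  0.01  1.29  1.35]
0.14796911569357762 85.62085937330544
```

View pics/c5.png

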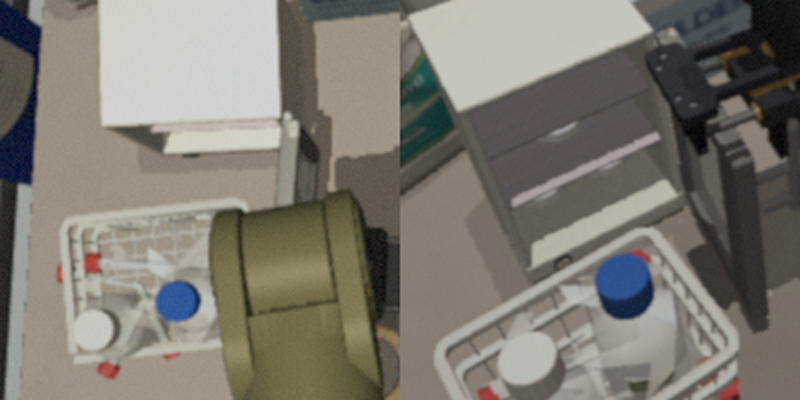

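The door is about 86° open and the basket is undisturbed. I'll open the fingers part-way, then lift straight up.

Call:
jog_arm:
  moves: [0,0,0,0,0,0,-0.2,0,0,0,0,0,0,-0.2,0,0,0,0,0,0,-0.2,0,0,0,0,0,0,-0.2,0,0,-0.06,0,0,0,-0.2,0,0,-0.15,0,0,0,-0.2,0,0,-0.3,0,0,0,-0.2,0,0,-0.45,0,0,0,-0.2]

```text
time: 10.5
position: [0.4825, 0.0683, 0.3482]
tool_rot: [0.037, 3.14, -0.001]
ft_force: [0.3, 0.6, 0.4]
grip_width: 0.399
grip_force: 0.0
```

Call:
jog_arm:
  moves: [0,0,-0.1,0,0,0,-0.2,0,0,-0.1,0,0,0,-0.2,0,0,-0.1,0,0,0,-0.2,0,0,-0.1,0,0,0,-0.2,0,0,-0.1,0,0,0,-0.2,0,0,-0.1,0,0,0,-0.2,0,0,-0.1,0,0,0,-0.2,0,0,-0.1,0,0,0,-0.2]

```text
time: 11.5
position: [0.4826, 0.0682, 0.3755]
tool_rot: [-0.037, -3.141, 0.0]
ft_force: [0.7, -0.7, 0.7]
grip_width: 0.4
grip_force: 0.0
```

```bash
python3 - <<'E'
from bench import ctrl
import cv2
s=ctrl.get_state();print(s['time'],s['position'],s['ft_force'],abs(s['qd']).max())
a=ctrl.get_image('top')['pixels'][130:350,120:460,::-1];b=ctrl.get_image('scene')['pixels'][150:370,120:460,::-1]
cv2.imwrite('pics/c6.png',cv2.hconcat([a,b]))
E
```

```text
11.5 [0.48262897 0.06817137 0.37549885] [ 0.73022321 -0.73254185  0.70063643] 0.0013900164202768253
```

View pics/c6.png

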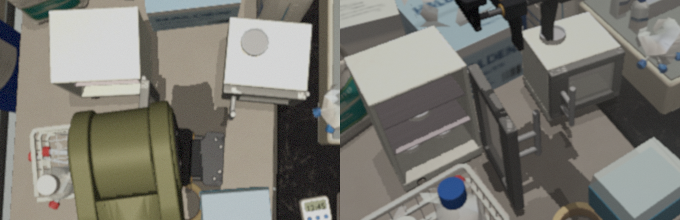

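The tall door stands at a right angle, with its handle at crop (525,130). The low door is shut and the gripper is clear above.

```bash
python3 -c "
from bench import ctrl
print(ctrl.close_job())"
```

```text
the job is handed in; nothing more can be done
None
```

I opened the taller cabinet's door to about 86° by its handle and let go, with the gripper clear above and the lower door still shut; the job was handed in at 11.5 s, and no verdict was returned.

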